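# Present the blue cell's code to the bench reader

## Task

Take the blue battery cell and stand it upright in the middle of the code reader's round pad, turned so that its white code patch squarely faces the reader's red window. Set it down gently without dropping it, let go, and leave the black and the grey cell standing where they are.

Things in the scene. Friction and masses are not known exactly. Their poses are not given: they have to be found in the camera images.
- blue_cell: Upright battery cell, blue sleeve: 46 mm diameter, 95 mm tall, about 0.35 kg, loose on the bench; can be gripped across any diameter. White code patch (40 mm tall, 25 mm wide, middle 50 mm up) on one side; a white stripe on the dark metal top runs from centre to rim on that side. Origin: centre of the underside; z up; x points out through the code patch. It must turn 35 to 120 degrees counter-clockwise.
- reader: Code reader, fixed: base plate 215 x 100 mm, 8 mm thick, with a grey block (65 deep, 76 wide, top at 85 mm) with a red window, and a black round pad, yellow rim, 70 mm across, level with the plate (cell stands 8 mm above bench). Origin: on the bench below the window face; z up; x points from pad into block. Pad centre: x = -90 mm, y = 0. A cell with x parallel to the reader's x faces the window.
- black_cell: Battery cell, a bystander: same size, shape and markings as the blue one but with a black sleeve (46 mm diameter, 95 mm tall); loose, standing upright on the bench. Origin: centre of its underside, z up.
- grey_cell: Battery cell, a bystander: same size, shape and markings as the blue one but with a grey sleeve (46 mm diameter, 95 mm tall); loose, standing upright on the bench. Origin: centre of its underside, z up.
Mind the look-alikes: they are no part of the job. There is more than one size of the blue_cell; the one meant has the size given above.

How it is judged:
By the outcome, as a careful person would: the job done as asked, in the order asked, and still so for the second after the job is handed in, with the robot touching nothing.
It also fails if it takes over 35 s, if anything falls off the work surface, if the arm or the gripper's body presses on something with over 40 N, if the wrist force passes 120 N, or if a joint passes its speed limit or range.

## Robot

A 6-joint arm with a two-finger parallel gripper is mounted at the origin on the work surface. World frame = base frame: x ahead of the robot, y to its left, z up, the work surface at z = 0. Lengths are in m, angles in rad, forces in N, time in s.
With the tool pointing down it reaches from about 0.35 to 0.85 m from the base axis. Payload 8.1 kg.
Tool frame: the origin (TCP) lies at the very end of the fingers, on their centre line; the grasp point (between the pads) lies 19 mm behind it (pinch_z is the distance from the TCP to the grasp point, in m); z points along the fingers, y is the direction in which the jaws open and shut (so a half turn about z gives the same grasp; the last joint's range is limited). The gripper opens to 93 mm and grips with 3 to 60 N. Pads are 15 mm wide; open, the fingers measure 128 mm over their backs; the gripper's body (75 mm by 188 mm) begins 65 mm behind the grasp point.
Start: joints at [-1.253, 0.13, 1.488, -0, 1.523, -0.085], TCP at [0.235, -0.552, 0.187] pointing down, gripper open.
Joint ranges: [-2.96, 2.96], [-0.89, 2.26], [0.02, 2.5], [-1.34, 4.48], [0, 2.73], [-2.66, 2.66]. Speed limits (rad/s): [2.39, 2.39, 2.79, 3.14, 3.14, 3.14].

## Interface

Orientations are given as a rotation vector (axis times angle).
In Python, from plant import * gives the robot as it stands.
- The arm moves only by the tool move_arm, never from a script. Its argument "series" is a list of rows, each a list of 7 numbers: the shift along the tool's x, y, z each as a share of 10 cm, from -1 to 1, then the turn, a rotation vector about the tool's x, y, z each as a share of 180 degrees, from -1 to 1, then the opening, from -1 (shut) to 1 (fully open). In form: [[dx, dy, dz, rx, ry, rz, jaw], ...]. A call has 1 to 8 rows; each row is the pose to reach, as a shift and turn from the pose commanded when the call began, along the tool's axes at that moment, turning the shorter way round; what a row does not reach only later rows make up. A row lasts 1/10 s, in which the tool goes at most 50 mm and 8.59 degrees, less where a joint would pass 70% of its speed; a pose out of reach is approached as far as the arm can. A call with a number of a shift or a turn outside -1 to 1 is refused whole. A call with a gripper value outside its range is refused whole. The fingers move at their own pace and stop on an object; "squeeze" is the grip in N (left out, the last holds). Time passes only in rows, so rows that repeat a pose let the fingers close. It gives the time, the measured TCP pose, the force and the opening at its end, in the units of the state.
- read_state(): the state, without advancing time (a new reading comes with each control period).
- read_camera(name): name is "scene" or "top" or "wrist"; returns a dict with "frame" (480x640x3 uint8, red, green, blue), "K" (3x3 intrinsics, pixels), "rvec" (rotation vector, rad) and "tvec" (3), from world to camera coordinates, as OpenCV has them. Camera axes: x right, y down, z forward; pixel columns grow to the right and rows downward; lengths in m; the calibration is good to about 2 mm. The wrist camera is an equidistant fisheye: a pixel r from the principal point sees the ray r / f radians off the axis. A picture is of the moment at which its call begins. There is no depth.
- close_job(): hands the job in, once; it reports no verdict.
The state is a dict: "t": time; "q": joint angles; "dq": joint speeds; "joint_torque": joint torques, N m; "tool_pos": TCP position; "orientation": TCP orientation; "force": force on the tool from outside, world axes, zero at the start; "wrist_torque": the same for the moment, N m; "opening": finger opening in m.
Only numpy, scipy, OpenCV 4.12 (cv2) and the standard library are available. Lean on these libraries where they do the work, as an engineer would, in place of code of your own. Each camera call takes 0.05 s, during which the arm holds its last target.

## Working session

There is one attempt and no reset: what is moved stays moved. The work goes in short steps, Python scripts to look and compute and a tool call to move; the robot and the scene stay as the last step left them, time stands still between calls to the robot, and variables do not carry over. Pictures are saved under pics/ and viewed, and the job is handed in when it is done.

Besides the shell and the picture viewer there is one more tool, called after ">>>" as name(argument=value, ...) on one line, values as JSON. move_arm: Moves the arm, as the interface text tells. Shift numbers are shares of 10 cm and turn numbers shares of 180 degrees, none past 1 either way. Its arguments: {"type":"object","properties":{"series":{"type":"array","items":{"type":"array","items":{"type":"number"}}},"squeeze":{"type":"number"}},"required":["series"]}

```bash
mkdir -p pics; ls; cat > h.py <<'E'
from plant import *
import numpy as np, cv2
def cap(n,f):
    c=read_camera(n); cv2.imwrite('pics/'+f,cv2.cvtColor(c['frame'],cv2.COLOR_RGB2BGR))
    np.savez('pics/'+f[:-4]+'.npz',**{k:np.array(c[k]) for k in ('frame','K','rvec','tvec')}); return c
def ld(f): return dict(np.load('pics/'+f+'.npz'))
def ray(c,uv,fish=False):
    R=cv2.Rodrigues(np.array(c['rvec'],float).reshape(3,1))[0];t=np.array(c['tvec'],float).ravel();K=np.array(c['K'])
    x=(uv[0]-K[0,2])/K[0,0];y=(uv[1]-K[1,2])/K[1,1]
    if fish:
        r=np.hypot(x,y); d=np.array([x/r*np.sin(r),y/r*np.sin(r),np.cos(r)]) if r>1e-9 else np.array([0,0,1.])
    else: d=np.array([x,y,1.]); d/=np.linalg.norm(d)
    return -R.T@t, R.T@d
def onz(c,uv,z,fish=False):
    o,d=ray(c,uv,fish); return o+d*(z-o[2])/d[2]
def tri(rs):
    A=0;b=0
    for o,d in rs:
        P=np.eye(3)-np.outer(d,d);A=A+P;b=b+P@o
    p=np.linalg.solve(A,b); return p,[float(np.linalg.norm((np.eye(3)-np.outer(d,d))@(p-o))) for o,d in rs]
def proj(c,p,fish=False):
    R=cv2.Rodrigues(np.array(c['rvec'],float).reshape(3,1))[0];q=R@np.array(p)+np.array(c['tvec']).ravel();K=np.array(c['K'])
    if fish:
        th=np.arctan2(np.hypot(q[0],q[1]),q[2]);q=np.array([*(q[:2]/np.hypot(q[0],q[1])*th),1])
    else:q=q/q[2]
    return K[0,0]*q[0]+K[0,2],K[1,1]*q[1]+K[1,2]
E
python3 - <<'E'
from h import *
s=read_state();print(s)
for n in("scene","top","wrist"):
    c=cap(n,n+'0.png');print(n,c['K'],ray(c,(320,240),n=='wrist'))
E
```

```text
pics
{'t': 0.0, 'q': array([-1.25338213e+00,  1.31162094e-01,  1.48927983e+00,  2.59215185e-05,
        1.52301993e+00, -8.54160665e-02]), 'dq': array([-5.37647069e-05, -5.49473194e-04,  1.94243966e-03,  9.03747712e-04,
        3.80556654e-04,  1.33830495e-03]), 'joint_torque': array([ 4.16020730e-04, -5.59843862e+01, -4.91761923e+01,  7.70802959e-02,
        3.60810512e-02, -1.57886420e-04]), 'tool_pos': array([ 0.23503551, -0.55135473,  0.18568667]), 'orientation': array([-3.07626199e+00, -6.28120656e-01,  2.99250875e-04]), 'force': array([ 0.16344113, -0.159074  ,  0.20636094]), 'wrist_torque': array([ 0.04108295,  0.01593956, -0.04608111]), 'opening': 0.09319572258449141}
scene [[456.62222245   0.         319.34849418]
 [  0.         456.62222245 244.85910149]
 [  0.           0.           1.        ]] (array([1.01768749, 0.58861097, 0.6127956 ]), array([-0.51699753, -0.62847527, -0.58114748]))
top [[598.24885752   0.         326.92184956]
 [  0.         598.24885752 229.37046074]
 [  0.           0.           1.        ]] (array([ 0.27335402, -0.00917484,  1.15732782]), array([ 0.20257114,  0.02309276, -0.97899523]))
wrist [[371.64829954   0.         318.35571564]
 [  0.         371.64829954 242.30704384]
 [  0.           0.           1.        ]] (array([ 0.29526587, -0.52485824,  0.3843915 ]), array([-0.21066995, -0.09320872, -0.97310344]))
```

View pics/scene0.png

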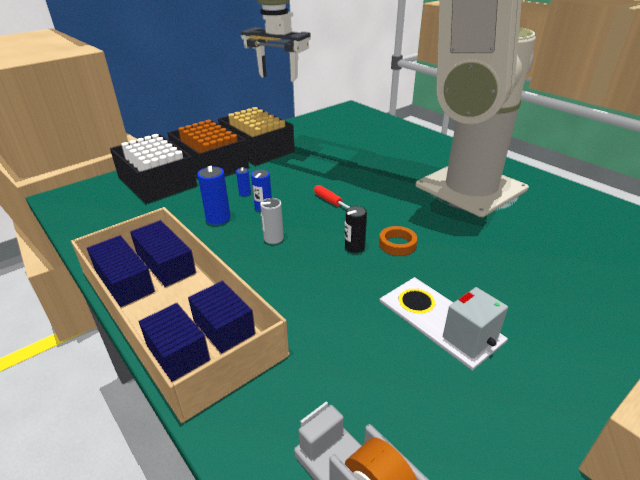

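View pics/top0.png

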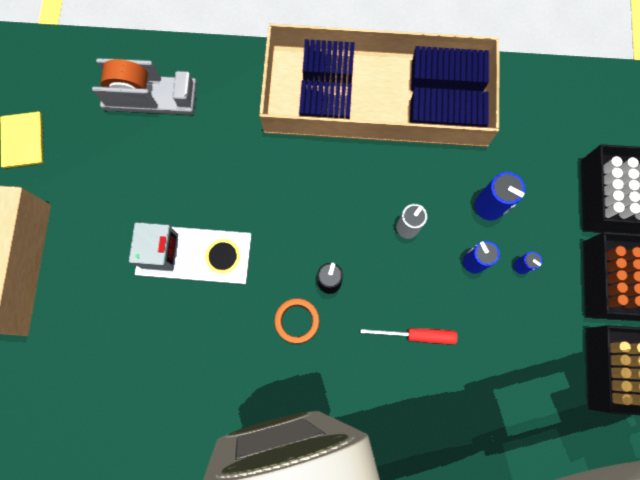

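View pics/wrist0.png

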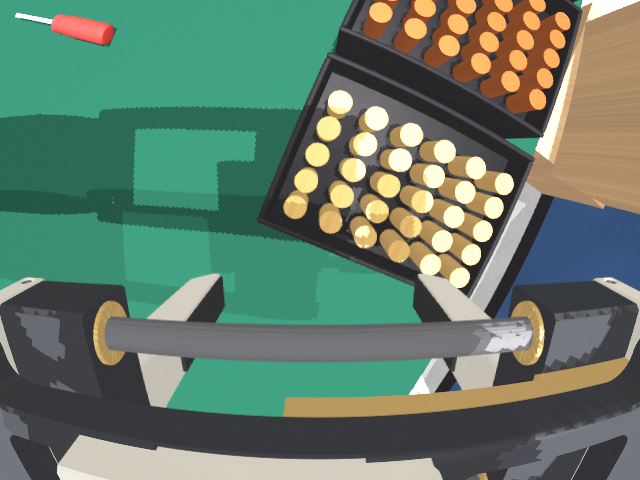

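Scene (640x480): blue cells at (213,195) large, (261,190) medium and (243,181) small; grey at (272,220), black at (355,230); reader pad at (417,300). In the top view: large (500,195), medium (482,257), small (529,262), grey (412,220), black (330,277), pad (222,256). The medium blue cell is the likely one; next is a close crop to check it.

```bash
python3 - <<'E'
import cv2,numpy as np
a=cv2.imread('pics/top0.png');b=cv2.imread('pics/scene0.png')
A=cv2.resize(a[165:285,450:550],None,fx=4,fy=4,interpolation=cv2.INTER_CUBIC)
B=cv2.resize(b[160:260,190:290],None,fx=4,fy=4,interpolation=cv2.INTER_CUBIC)
B=cv2.copyMakeBorder(B,0,80,0,0,0)
cv2.imwrite('pics/crop1.png',np.hstack([A,B]))
A=cv2.resize(a[210:300,120:265],None,fx=4,fy=4,interpolation=cv2.INTER_CUBIC)
cv2.imwrite('pics/crop2.png',A)
E
```

```text
(no output)
```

View pics/crop1.png

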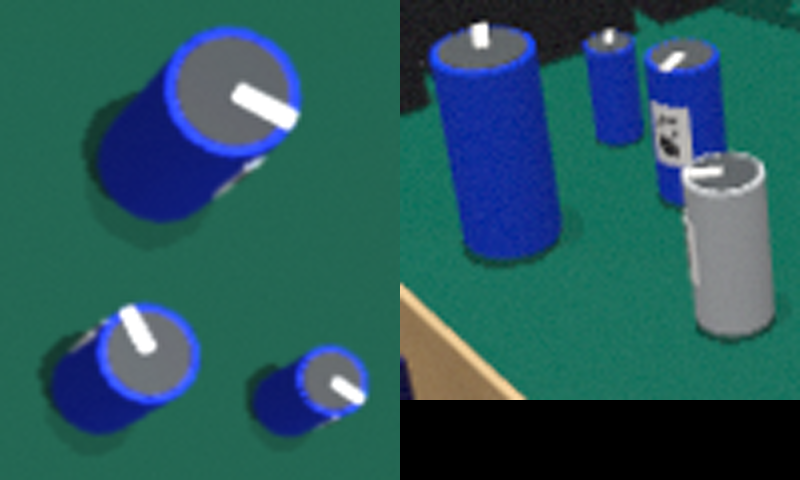

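View pics/crop2.png

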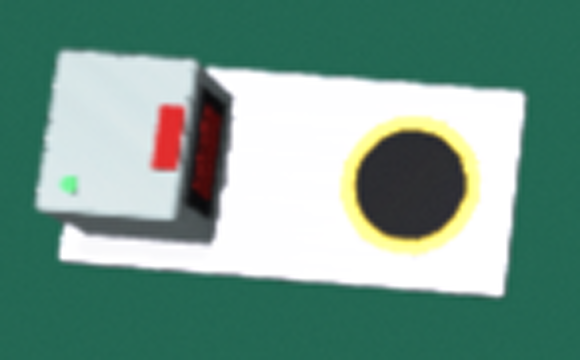

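Crop 1 shows the three blue cells: the middle-sized one's top is at about (487,253) in the top view, with its stripe pointing up-left. Crop 2 shows the reader: its red window faces right towards the yellow-rimmed pad. Next I'll measure all of these.

```bash
cat > m.py <<'E'
from h import *
T=ld('top0');S=ld('scene0')
def ell(c,m,box,dbg=None):
    x0,y0,x1,y1=box; k=np.zeros(m.shape,np.uint8);k[y0:y1,x0:x1]=m[y0:y1,x0:x1].astype(np.uint8)*255
    cs,_=cv2.findContours(k,cv2.RETR_EXTERNAL,cv2.CHAIN_APPROX_NONE);g=max(cs,key=cv2.contourArea)
    return cv2.fitEllipse(cv2.convexHull(g)),k
def rim(c): # bright blue rim
    f=c['frame'].astype(int); return (f[...,2]>205)&(f[...,0]<130)&(f[...,1]<150)
def yel(c):
    f=c['frame'].astype(int); return (f[...,0]>170)&(f[...,1]>170)&(f[...,2]<150)
def col(c,uv):print(c['frame'][uv[1],uv[0]])
for nm,bt,bs in(('large',(480,165,530,210),(205,160,230,190)),('med',(468,235,505,272),(248,165,274,185)),('small',(518,248,545,275),(234,164,252,178))):
    (et,_),(es,_)=ell(T,rim(T),bt),ell(S,rim(S),bs)
    p,r=tri([ray(T,et[0]),ray(S,es[0])])
    # diameter on plane z
    f=T['K'][0,0]; d=max(et[1])/f*np.linalg.norm(p-ray(T,(0,0))[0])
    print(nm,np.round(et[0],1),np.round(et[1],1),np.round(es[0],1),np.round(es[1],1),'P',p.round(4),np.round(r,4),'diam',d.round(4))
et,_=ell(T,yel(T),(195,230,250,280));es,_=ell(S,yel(S),(395,285,440,316))
p,r=tri([ray(T,et[0]),ray(S,es[0])]);print('pad',et,es,p.round(4),r,'diam',max(et[1])/T['K'][0,0]*np.linalg.norm(p-ray(T,(0,0))[0]))
print('pad top only z=8',onz(T,et[0],.008),'scene',onz(S,es[0],.008))
# white stripe in med top, within rim ellipse
f=T['frame'].astype(int)
w=(f.min(2)>150).astype(np.uint8);k=np.zeros_like(w);k[236:258,470:505]=w[236:258,470:505]
n,l,st,cc=cv2.connectedComponentsWithStats(k);print(st,cc)
# plate
w=(f.min(2)>235).astype(np.uint8)
k=np.zeros_like(w);k[220:290,150:260]=w[220:290,150:260]
cs,_=cv2.findContours(k,cv2.RETR_EXTERNAL,cv2.CHAIN_APPROX_NONE);g=max(cs,key=cv2.contourArea);print(cv2.approxPolyDP(g,3,True)[:,0])
E
python3 m.py
```

```text
large [507.6 187.7] [31.4 34.1] [221.  172.7] [ 2.  10.2] P [ 0.5937 -0.3052  0.1283] [0.0126 0.0126] diam 0.0636Traceback (most recent call last):
  File "m.py", line 13, in <module>
    (et,_),(es,_)=ell(T,rim(T),bt),ell(S,rim(S),bs)
                                   ~~~^^^^^^^^^^^^^
  File "m.py", line 6, in ell
    return cv2.fitEllipse(cv2.convexHull(g)),k
           ~~~~~~~~~~~~~~^^^^^^^^^^^^^^^^^^^
cv2.error: OpenCV(4.12.0) /io/opencv/modules/imgproc/src/shapedescr.cpp:361: error: (-201:Incorrect size of input array) There should be at least 5 points to fit the ellipse in function 'fitEllipseNoDirect'
```

```bash
python3 - <<'E'
from h import *
S=ld('scene0')
f=S['frame']
for v in range(166,186,2): print(v,[tuple(int(x) for x in f[v,u]) for u in range(250,274,3)])
E
```

```text
166 [(28, 108, 87), (28, 114, 95), (20, 101, 84), (30, 115, 95), (27, 115, 94), (24, 114, 94), (25, 115, 94), (25, 116, 93)]
168 [(28, 110, 92), (26, 115, 94), (25, 114, 95), (25, 114, 93), (26, 114, 93), (23, 115, 95), (27, 115, 96), (21, 115, 93)]
170 [(21, 113, 93), (20, 112, 98), (66, 105, 169), (84, 103, 121), (86, 102, 124), (63, 97, 133), (26, 112, 93), (29, 116, 97)]
172 [(20, 116, 96), (83, 98, 146), (101, 105, 107), (98, 104, 107), (99, 104, 107), (97, 102, 105), (51, 84, 182), (27, 116, 94)]
174 [(29, 113, 126), (94, 100, 103), (123, 125, 126), (255, 255, 255), (99, 103, 107), (97, 101, 104), (36, 77, 231), (23, 114, 95)]
176 [(24, 111, 101), (49, 84, 222), (248, 247, 244), (111, 112, 114), (79, 85, 110), (59, 84, 221), (22, 44, 159), (25, 114, 95)]
178 [(17, 110, 98), (19, 42, 150), (45, 70, 184), (21, 57, 200), (24, 58, 192), (23, 44, 151), (21, 42, 142), (26, 115, 93)]
180 [(25, 111, 95), (24, 48, 153), (9, 42, 153), (23, 45, 157), (19, 46, 154), (17, 42, 150), (12, 42, 142), (26, 114, 94)]
182 [(22, 113, 94), (12, 42, 150), (13, 43, 154), (17, 44, 156), (21, 48, 155), (22, 43, 151), (20, 44, 143), (24, 115, 93)]
184 [(21, 98, 102), (10, 42, 150), (9, 40, 154), (17, 47, 156), (13, 40, 154), (26, 44, 152), (17, 43, 144), (23, 115, 94)]
```

```bash
python3 - <<'E'
s=open('m.py').read()
s=s.replace("ell(S,rim(S),bs)","ell(S,rim2(S),bs)").replace("def yel","def rim2(c):\n    f=c['frame'].astype(int); return (f[...,0]>48)|(f[...,2]>172)\ndef yel")
open('m.py','w').write(s)
E
python3 m.py
```

```text
large [507.6 187.7] [31.4 34.1] [211.6 172.1] [13.8 22.4] P [ 0.6032 -0.3131  0.1261] [0.0023 0.0023] diam 0.064
med [486.6 253. ] [23.8 25.7] [260.  173.7] [ 9.3 18.2] P [ 0.4889 -0.2855  0.0935] [0.0011 0.0011] diam 0.0482
small [533.  259.4] [15.  17.7] [241.7 170.5] [ 7.2 11.5] P [ 0.4877 -0.378   0.0665] [0.0015 0.0015] diam 0.0346
pad ((222.14930725097656, 255.53005981445312), (29.746213912963867, 30.8885498046875), 59.10884094238281) ((416.28497314453125, 300.6008605957031), (23.605859756469727, 36.7763557434082), 99.96522521972656) [0.4671 0.207  0.0072] [0.0009091412190292849, 0.0009091412190292974] diam 0.06124777367284128
pad top only z=8 [0.46752912 0.20615615 0.008     ] scene [0.46730435 0.20826863 0.008     ]
[[     0      0    640    480 307137]
 [   480    241      9     13     63]] [[319.46625122 239.49839974]
 [484.03174603 247.3015873 ]]
[[150 270]
 [150 275]
 [244 283]
 [250 234]
 [173 228]
 [179 234]
 [174 270]]
```

```bash
python3 - <<'E'
from h import *
T=ld('top0');f=T['frame'].astype(int)
deg=lambda v:np.degrees(np.arctan2(v[1],v[0]))
w=(f.min(2)>150).astype(np.uint8);k=np.zeros_like(w);k[236:258,470:505]=w[236:258,470:505]
ys,xs=np.nonzero(k)
P=np.array([onz(T,(x,y),.095)[:2] for x,y in zip(xs,ys)])
c=onz(T,(486.6,253.),.095)[:2]; v=P.mean(0)-c
print('cell c',c,'stripe dir',deg(v),np.linalg.norm(v)); 
u=np.linalg.svd(P-P.mean(0))[2][0];u*=np.sign(u@v);print('pca',deg(u))
g=lambda a:onz(T,a,.008)[:2]
print('reader x: bottom',deg(g((150,275))-g((244,283))),'top',deg(g((179,228.5))-g((250,234))),'right edge-90',deg(g((250,234))-g((244,283)))+90, 'edge len',np.linalg.norm(g((250,234))-g((244,283))))
# whole plate pixel edges via subpixel line fits
w=f.min(2)
def edge(pts,vert):
    return cv2.fitLine(np.array(pts,np.float32),cv2.DIST_HUBER,0,.01,.01).ravel()
def cross(vals,th): # last crossing from white to green
    for i in range(len(vals)-1):
        if vals[i]>=th>vals[i+1]: return i+(vals[i]-th)/(vals[i]-vals[i+1])
b=[];t=[];r=[]
for x in range(182,240):
    q=cross(w[272:295,x],140);b.append(g((x,272+q)))
    q=cross(w[240:215:-1,x],140)
    if q is not None:t.append(g((x,240-q)))
for y in range(238,279):
    q=cross(w[y,242:265],140);r.append(g((242+q,y)))
L=[edge(z,0) for z in(b,t,r)]
for l,n in zip(L,'btr'):print(n,deg(l[:2])%180,l[2:])
n=np.array([-L[0][1],L[0][0]]);print('width',abs(n@(L[0][2:]-L[1][2:])))
pad=np.array([.4671,.207]);print('pad to edges',[float(np.array([-l[1],l[0]])@(pad-l[2:])) for l in L])
# bystanders
for nm,uv in(('black',(332,271)),('grey',(414.5,216))):print(nm,onz(T,uv,.095))
E
```

```text
cell c [ 0.48941968 -0.2859078 ] stripe dir 24.863718501954718 0.011234146713506766
pca 28.365590675087798
reader x: bottom 88.95799872036612 top 89.3204501499707 right edge-90 88.60945944159008 edge len 0.09720924658032333
b 89.30097 [0.4164682  0.23190767]
t 89.261826 [0.51837784 0.23458914]
r 179.24774 [0.46813422 0.15465254]
width 0.10186934
pad to edges [-0.05093190133527931, 0.05091815110492532, 0.05232937393775157]
black [ 0.43799672 -0.00950283  0.095     ]
grey [ 0.5495259  -0.15361254  0.095     ]
```

Check: the medium cell measures 48 mm across with its top at 93.5 mm, which matches 46/95. The others are 64 and 35 mm across. The pad is at z≈7 mm and centred on the plate. Cell yaw is about 26°, reader yaw about 89.3°. I'm moving to hover.

>>> move_arm(series=[[0.9,-0.4,0,0,0,0,1],[0.9,-0.4,0,0,0,0,1]])

```text
t: 0.35
tool_pos: [0.3021, -0.4793, 0.186]
orientation: [-3.078, -0.624, 0.0]
force: [1.0, -0.1, 1.0]
opening: 0.093
```

>>> move_arm(series=[[0.9,-0.4,0,0,0,0,1],[0.9,-0.4,0,0,0,0,1]])

```text
t: 0.55
tool_pos: [0.3702, -0.4061, 0.1864]
orientation: [-3.078, -0.627, 0.0]
force: [0.4, -0.5, 0.1]
opening: 0.093
```

>>> move_arm(series=[[0.9,-0.4,0,0,0,0,1],[0.9,-0.4,0,0,0,0,1],[0.9,-0.4,0,0,0,0,1],[0.9,-0.4,0,0,0,0,1],[0.9,-0.4,0,0,0,0,1]])

```text
t: 1.05
tool_pos: [0.4358, -0.3364, 0.1865]
orientation: [-3.078, -0.628, 0.001]
force: [0.2, 0.7, -0.5]
opening: 0.093
```

```bash
python3 - <<'E'
from h import *
c=cap('wrist','wrist1.png');s=read_state();print(s['t'],s['tool_pos'],s['orientation'])
print(proj(c,(.489,-.2857,.095),True))
E
```

```text
1.1 [ 0.43562358 -0.3367796   0.18654486] [-3.07855045e+00 -6.26126447e-01  8.84912415e-04]
(np.float64(286.33487895000667), np.float64(149.9581096482737))
```

View pics/wrist1.png

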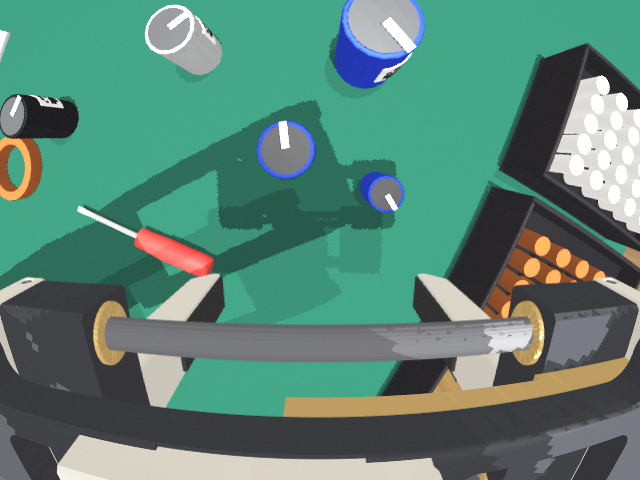

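The wrist view shows the target's top at (286,149), where predicted, with its stripe pointing up; the large cell is at (384,35), the small one at (384,193). I'm refining the position, height and yaw.

```bash
cat > st.py <<'E'
from h import *
deg=lambda v:np.degrees(np.arctan2(v[1],v[0]))
def top(c,box,z,fish=True):
    f=c['frame'].astype(int);x0,y0,x1,y1=box
    m=((f[...,0]>75)|((f[...,2]>190)&(f[...,2]>f[...,1]+60)))
    k=np.zeros(m.shape,np.uint8);k[y0:y1,x0:x1]=m[y0:y1,x0:x1]
    cs,_=cv2.findContours(k,cv2.RETR_EXTERNAL,cv2.CHAIN_APPROX_NONE);g=max(cs,key=cv2.contourArea)
    e=cv2.fitEllipse(cv2.convexHull(g))
    Q=np.array([onz(c,p,z,fish)[:2] for p in cv2.convexHull(g)[:,0]]).astype(np.float32)
    A=np.c_[2*Q,np.ones(len(Q))];s=np.linalg.lstsq(A,(Q**2).sum(1),rcond=None)[0];ctr=s[:2];R=np.sqrt(s[2]+ctr@ctr)
    k2=np.zeros_like(k);cv2.ellipse(k2,(tuple(e[0]),(e[1][0]*.98,e[1][1]*.98),e[2]),1,-1)
    ys,xs=np.nonzero(k2&(f.min(2)>190))
    P=np.array([onz(c,(x,y),z,fish)[:2] for x,y in zip(xs,ys)])
    v=P.mean(0)-ctr;u=np.linalg.svd(P-P.mean(0))[2][0];u*=np.sign(u@v)
    return e,ctr,R,deg(v),deg(u),np.linalg.norm(v),len(P)
E
python3 - <<'E'
from st import *
c=ld('wrist1');e,ctr,R,a,b,r,n=top(c,(250,112,325,185),.095);print(e,ctr,'R',R,a,b,r,n)
T=ld('top0');p,res=tri([ray(T,(486.6,253.)),ray(c,e[0],True)]);print('tri',p,res)
E
```

```text
((285.5858459472656, 149.12071228027344), (57.59249496459961, 58.124855041503906), 52.96338653564453) [ 0.48934202 -0.28475828] R 0.022619580467705423 29.736563790765814 28.298836922166902 0.011502759596758982 238
tri [ 0.4892157  -0.28522684  0.09707549] [0.0002592604514017654, 0.0002592604514018575]
```

>>> move_arm(series=[[0.7,-0.27,0,0,0,-0.032,1],[0.7,-0.27,0,0,0,-0.032,1],[0.7,-0.27,0,0,0,-0.032,1],[0.7,-0.27,0,0,0,-0.032,1],[0.7,-0.27,0,0,0,-0.032,1]])

```text
t: 1.6
tool_pos: [0.4893, -0.2849, 0.1866]
orientation: [3.043, 0.779, -0.001]
force: [0.3, 0.2, -0.2]
opening: 0.093
```

```bash
cat > go.py <<'E'
from st import *
import sys
from scipy.spatial.transform import Rotation as Ro
s=read_state();R=Ro.from_rotvec(s['orientation']).as_matrix();p=s['tool_pos']
print('t',s['t'],p.round(4),'xyaw',deg(R[:,0]).round(2),'tilt',np.degrees(np.arccos(-R[2,2])).round(2),'F',s['force'].round(1),'open',round(s['opening'],4))
x,y,z,yaw=map(float,sys.argv[1:5])
c,q=np.cos(np.radians(yaw)),np.sin(np.radians(yaw))
Rt=np.array([[c,q,0],[q,-c,0],[0,0,-1]])
print('shift',(R.T@(np.array([x,y,z])-p)/.1).round(3),'turn',(Ro.from_matrix(R.T@Rt).as_rotvec()/np.pi).round(4))
E
python3 go.py .4892 -.285 .048 28.8
python3 - <<'E'
from st import *
c=cap('wrist','wrist2.png');u=proj(c,(.4892,-.285,.095),True);print(u)
u=[int(x) for x in u];e,ctr,R,a,b,r,n=top(c,(u[0]-40,u[1]-40,u[0]+40,u[1]+40),.095);print(e,ctr,'R',R,a,b,r,n)
p,res=tri([ray(ld('wrist1'),(285.59,149.12),True),ray(c,e[0],True)]);print('tri',p,res)
E
```

```text
t 1.6 [ 0.4893 -0.2849  0.1866] xyaw 28.72 tilt 0.04 F [ 0.3  0.2 -0.2] open 0.093
shift [-0.     0.     1.386] turn [ 0.      0.0002 -0.0004]
(np.float64(319.64753098934943), np.float64(236.731689815559))
((319.5292053222656, 235.54412841796875), (54.93313980102539, 55.478939056396484), 109.90856170654297) [ 0.4896827  -0.28461506] R 0.022428389230374553 29.25158550137761 27.54625141668633 0.011205201788678667 202
tri [ 0.48937951 -0.28471784  0.09209748] [8.121704561985362e-05, 8.121704561978362e-05]
```

View pics/wrist2.png

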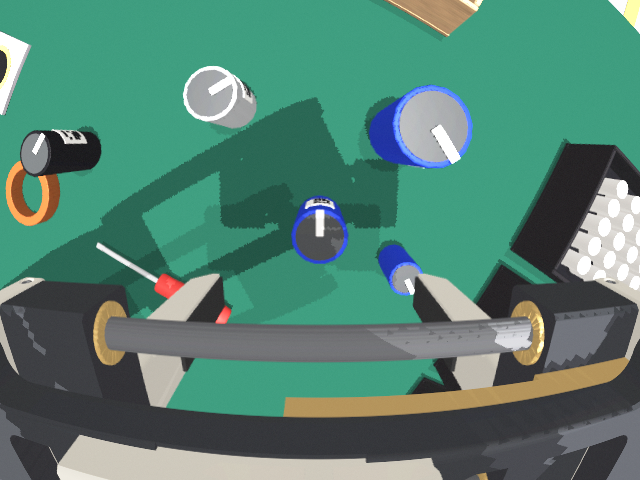

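The target is at (320,235), centred on the tool, with its patch facing up the image and the small cell at (405,280) clear of the finger path (about 24 mm). I'm going down.

>>> move_arm(series=[[0,0,0.4,0,0,0,1],[0,0,0.7,0,0,0,1],[0,0,0.9,0,0,0,1],[0,0,1,0,0,0,1],[0,0,1,0,0,0,1]])

```text
t: 2.15
tool_pos: [0.4889, -0.2835, 0.0853]
orientation: [-3.041, -0.78, 0.003]
force: [0.2, -0.9, -0.6]
opening: 0.093
```

>>> move_arm(series=[[0,0,0.2,0,0,0,1],[0,0,0.38,0,0,0,1],[0,0,0.38,0,0,0,1],[0,0,0.38,0,0,0,1]])

```text
t: 2.55
tool_pos: [0.4909, -0.2841, 0.0502]
orientation: [3.042, 0.782, 0.001]
force: [0.2, 1.1, 0.7]
opening: 0.0931
```

>>> move_arm(series=[[0,0,0,0,0,0,-0.1],[0,0,0,0,0,0,-0.1],[0,0,0,0,0,0,-0.1],[0,0,0,0,0,0,-0.1],[0,0,0,0,0,0,-0.1],[0,0,0,0,0,0,-0.1],[0,0,0,0,0,0,-0.1]], squeeze=25)

```text
t: 3.25
tool_pos: [0.4905, -0.2836, 0.0488]
orientation: [3.042, 0.782, 0.0]
force: [0.9, -1.2, 0.4]
opening: 0.0458
```

```bash
python3 go.py .4892 -.285 .048 28.8
```

```text
t 3.25 [ 0.4905 -0.2836  0.0488] xyaw 28.84 tilt 0.02 F [ 0.9 -1.2  0.4] open 0.0458
shift [-0.018  0.006  0.008] turn [ 0.0001 -0.      0.0002]
```

>>> move_arm(series=[[0,0,0,0,0,0,-1],[0,0,0,0,0,0,-1],[0,0,0,0,0,0,-1]], squeeze=30)

```text
t: 3.55
tool_pos: [0.4905, -0.2836, 0.0488]
orientation: [3.042, 0.782, 0.0]
force: [0.9, -0.9, -0.7]
opening: 0.045
```

>>> move_arm(series=[[0,0,-0.1,0,0,0,-1],[0,0,-0.3,0,0,0,-1],[0,0,-0.6,0,0,0,-1],[0,0,-0.9,0,0,0,-1],[0,0,-1,0,0,0,-1],[0,0,-1,0,0,0,-1]])

```text
t: 4.15
tool_pos: [0.4914, -0.2841, 0.1507]
orientation: [3.04, 0.782, 0.004]
force: [0.7, -0.5, -2.9]
opening: 0.0454
```

>>> move_arm(series=[[0,0,-0.3,0,0,0,-1],[0,0,-0.4,0,0,0,-1],[0,0,-0.4,0,0,0,-1],[0,0,-0.4,0,0,0,-1],[0,0,-0.4,0,0,0,-1]])

```text
t: 4.65
tool_pos: [0.4896, -0.2829, 0.1867]
orientation: [-3.041, -0.782, 0.003]
force: [0.3, 0.6, -3.5]
opening: 0.0455
```

```bash
python3 go.py .4671 .207 .19 89.3
python3 - <<'E'
from st import *
c=cap('wrist','wrist3.png');cap('scene','scene3.png')
E
```

```text
t 4.65 [ 0.4896 -0.2829  0.1867] xyaw 28.83 tilt 0.16 F [ 0.3  0.6 -3.5] open 0.0455
shift [ 2.166 -4.4   -0.024] turn [-9.000e-04 -1.000e-04 -3.359e-01]
```

View pics/wrist3.png

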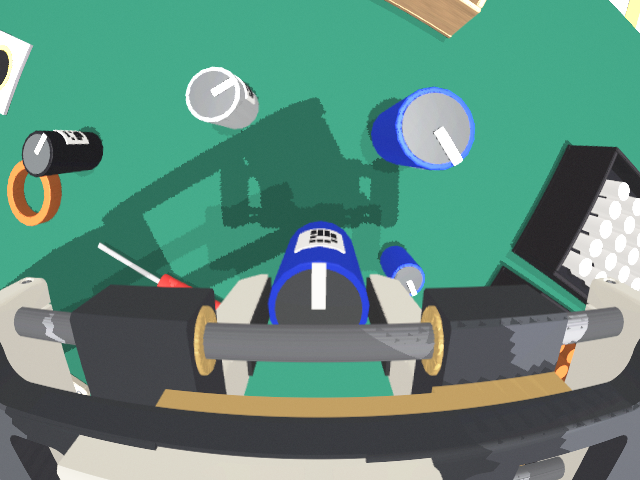

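View pics/scene3.png

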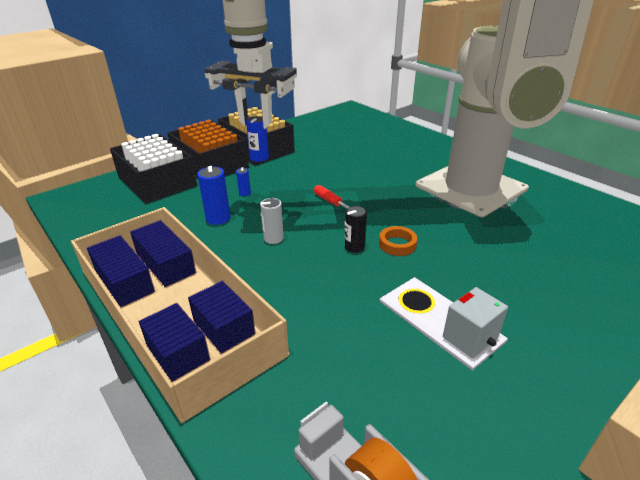

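The cell is held (about 3.5 N), upright, with its stripe in line with tool x at (318,285). It will be carried at about 138 mm bottom clearance while turning 60.5° CCW.

>>> move_arm(series=[[0.05,-0.1,0,0,0,-0.03,-1],[0.11,-0.22,0,0,0,-0.075,-1],[0.18,-0.37,0,0,0,-0.12,-1],[0.25,-0.52,0,0,0,-0.165,-1],[0.32,-0.67,0,0,0,-0.21,-1],[0.39,-0.82,0,0,0,-0.255,-1],[0.45,-0.92,0,0,0,-0.3,-1],[0.49,-1,0,0,0,-0.336,-1]])

```text
t: 5.55
tool_pos: [0.4848, -0.1713, 0.188]
orientation: [-2.227, -2.214, 0.0]
force: [-0.3, 0.3, -2.8]
opening: 0.0458
```

```bash
python3 go.py .4671 .207 .19 89.3
```

```text
t 5.55 [ 0.4848 -0.1713  0.188 ] xyaw 89.68 tilt 0.05 F [-0.3  0.3 -2.8] open 0.0458
shift [ 3.781 -0.198 -0.017] turn [-0.0002 -0.0002  0.0021]
```

>>> move_arm(series=[[0.2,-0.01,0,0,0,0,-1],[0.5,-0.025,0,0,0,0,-1],[0.95,-0.05,0,0,0,0,-1]])

```text
t: 5.85
tool_pos: [0.4808, -0.0774, 0.188]
orientation: [-2.237, -2.205, 0.001]
force: [0.7, 0.7, -2.9]
opening: 0.0456
```

>>> move_arm(series=[[0.47,-0.025,0,0,0,0,-1],[0.95,-0.05,0,0,0,0,-1]])

```text
t: 6.05
tool_pos: [0.4767, 0.0193, 0.1882]
orientation: [-2.235, -2.207, 0.0]
force: [1.8, 0.1, -4.0]
opening: 0.0453
```

>>> move_arm(series=[[0.45,-0.025,0,0,0,0,-1],[0.95,-0.05,0,0,0,0,-1]])

```text
t: 6.25
tool_pos: [0.4729, 0.1143, 0.1883]
orientation: [2.235, 2.208, -0.0]
force: [0.8, -0.1, -2.8]
opening: 0.0456
```

>>> move_arm(series=[[0.3,-0.025,0,0,0,0,-1],[0.6,-0.05,0,0,0,0,-1],[0.7,-0.05,0,0,0,0,-1],[0.7,-0.05,0,0,0,0,-1],[0.7,-0.05,0,0,0,0,-1],[0.7,-0.05,0,0,0,0,-1]])

```text
t: 6.85
tool_pos: [0.4695, 0.1817, 0.1886]
orientation: [2.236, 2.207, -0.001]
force: [-0.3, 0.4, -2.7]
opening: 0.0453
```

```bash
python3 go.py .4671 .207 .19 89.3
python3 - <<'E'
from st import *
c=cap('wrist','wrist4.png');cap('scene','scene4.png');cap('top','top4.png')
E
```

```text
t 6.85 [0.4695 0.1817 0.1886] xyaw 89.24 tilt 0.03 F [-0.3  0.4 -2.7] open 0.0453
shift [ 0.253 -0.027 -0.015] turn [-0.0001  0.0002 -0.0003]
```

View pics/wrist4.png

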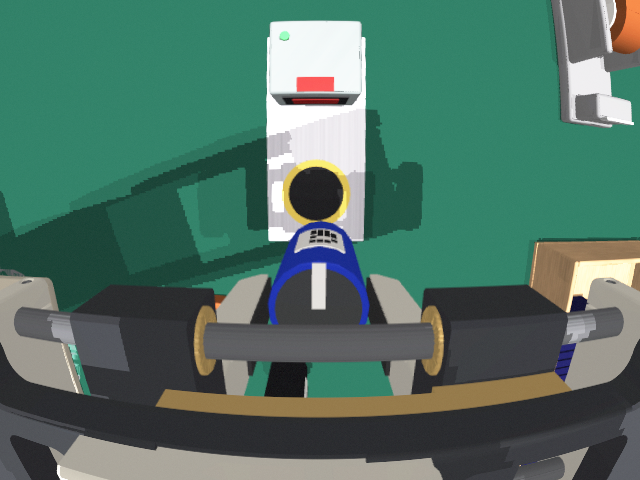

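View pics/scene4.png

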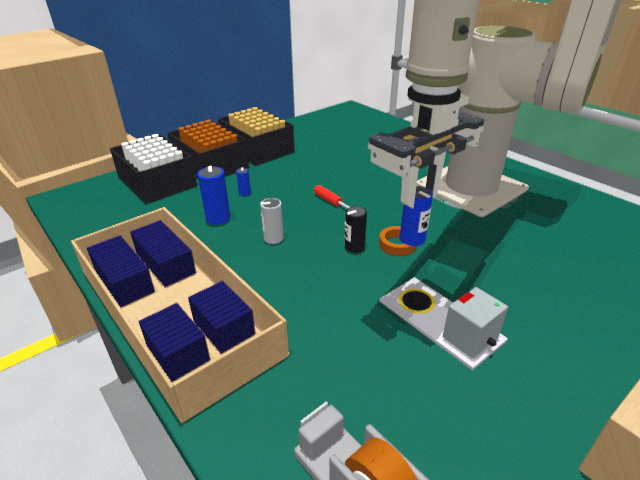

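View pics/top4.png

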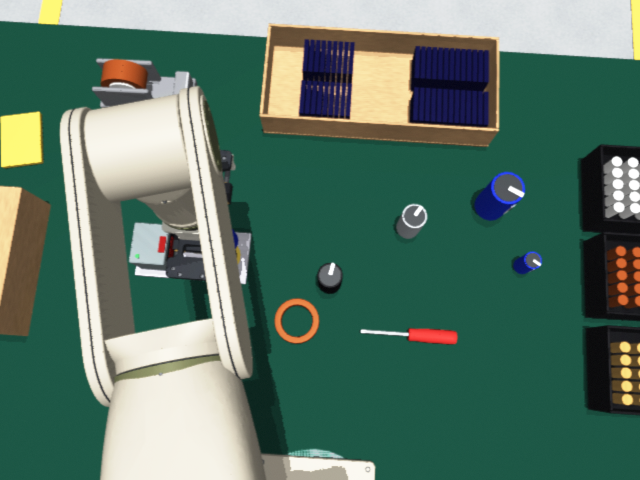

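The wrist view (wrist4) shows the pad at (316,193), the window at (316,98) and the held cell's stripe at (318,285), all nearly in line. The black and grey cells still stand. I'm measuring the held cell relative to the tool, and the pad and reader axis in this view.

```bash
python3 - <<'E'
from st import *
c=ld('wrist4');f=c['frame'].astype(int)
def circ(Q):
    A=np.c_[2*Q,np.ones(len(Q))];s=np.linalg.lstsq(A,(Q**2).sum(1),rcond=None)[0];return s[:2],np.sqrt(s[2]+s[:2]@s[:2])
# pad
y=(f[...,0]>130)&(f[...,1]>110)&(f[...,2]<.6*f[...,0]);k=np.zeros(y.shape,np.uint8);k[150:223,270:360]=y[150:223,270:360]
print('col',f[165,316],f[193,290],f[193,300],f[280,300],f[320,285],f[275,290],f[290,318])
hull=cv2.convexHull(np.argwhere(k)[:,::-1].astype(np.int32))[:,0]
hull=[h for h in hull if h[1]<220]
print('pad outer',circ(np.array([onz(c,h,.008,True)[:2] for h in hull])))
d=(f.max(2)<60);k=np.zeros(y.shape,np.uint8);k[160:222,285:348]=d[160:222,285:348]
hull=[h for h in cv2.convexHull(np.argwhere(k)[:,::-1].astype(np.int32))[:,0] if h[1]<219]
print('pad inner',circ(np.array([onz(c,h,.008,True)[:2] for h in hull])))
print('inner px',cv2.fitEllipse(np.array(hull,np.float32)))
# cell
for z in(.2348,):
    g=((f.max(2)-f.min(2))<40); pts=[]
    for yy in range(264,322):
        xs=np.nonzero(g[yy,272:368])[0]+272
        # edge columns: first/last grey
        if len(xs)>5:pts+=[(xs[0]-.5,yy),(xs[-1]+.5,yy)]
    Q=np.array([onz(c,p,z,True)[:2] for p in pts]);o,R=circ(Q);print('cell disk',o,R, np.abs(np.hypot(*(Q-o).T)-R).max())
    ys,xs=np.nonzero(f.min(2)>190);s=(ys>258)&(ys<312)&(xs>305)&(xs<335)
    P=np.array([onz(c,(a,b),z,True)[:2] for a,b in zip(xs[s],ys[s])]);u=np.linalg.svd(P-P.mean(0))[2][0];u*=np.sign(u[1]);print('stripe',len(P),deg(u),deg(P.mean(0)-o),P.mean(0))
# reader block front top edge / plate sides in wrist
L=[];Rr=[]
w=f.min(2)
for yy in range(110,155):
    row=w[yy];a=np.nonzero(row[255:380]>130)[0]
    if len(a):L.append(onz(c,(255+a[0]-.5,yy),.008,True)[:2]);Rr.append(onz(c,(255+a[-1]+.5,yy),.008,True)[:2])
for q in(L,Rr):
    l=cv2.fitLine(np.array(q,np.float32),cv2.DIST_HUBER,0,.01,.01).ravel();print('plate side',deg(l[:2])%180,l[2:])
E
```

```text
col [248 233 112] [34 34 36] [33 32 35] [61 62 64] [60 61 61] [ 37  56 181] [228 226 222]
pad outer (array([0.46723024, 0.20725818]), np.float64(0.03456153030412537))
pad inner (array([0.4671099 , 0.20726364]), np.float64(0.027098454609007446))
inner px ((315.4891052246094, 193.13290405273438), (52.55105972290039, 52.822330474853516), 164.81207275390625)
cell disk [0.47087096 0.18152863] 0.01981998559369258 0.004779441335461758
stripe 591 88.80311878765187 96.35122947744473 [0.46977021 0.19141804]
plate side 88.95579 [0.41836968 0.27775425]
plate side 87.75436 [0.5182435 0.2699064]
```

```bash
python3 - <<'E'
from st import *
from scipy.optimize import least_squares
c=ld('wrist4');f=c['frame'].astype(int)
g=((f.max(2)-f.min(2))<40); pts=[]
for yy in range(268,318,2):
    xs=np.nonzero(g[yy,272:368])[0]+272
    if len(xs)>5:pts+=[(xs[0]-.5,yy),(xs[-1]+.5,yy)]
print(pts)
Q=np.array([onz(c,p,.2348,True)[:2] for p in pts])
r=least_squares(lambda p:np.hypot(*(Q-p[:2]).T)-p[2],[.47,.18,.021],loss='soft_l1',f_scale=.0004);print('cell',r.x,np.abs(r.fun).max())
# red mark
def red(c,box):
    f=c['frame'].astype(int);x0,y0,x1,y1=box;m=(f[...,0]>150)&(f[...,1]<80)&(f[...,2]<80);k=np.zeros(m.shape,np.uint8);k[y0:y1,x0:x1]=m[y0:y1,x0:x1]
    n,l,s,cc=cv2.connectedComponentsWithStats(k);i=1+np.argmax(s[1:,4]);cs,_=cv2.findContours((l==i).astype(np.uint8),0,1);return cc[i],cv2.minAreaRect(cs[0])
pad=np.array([.4672,.2072])
T=ld('top0')
for cc,b,fi in((c,(270,70,365,98),True),(T,(130,220,178,270),False)):
    m,rc=red(cc,b);p=onz(cc,m,.085,fi);print(m,rc,p,'pad->mark',deg(p[:2]-pad))
# block top sides in wrist & front/back edge at z=.085
w=f.min(2)
L=[];R=[]
for yy in range(40,88):
    a=np.nonzero(w[yy,240:390]>165)[0]; L.append(onz(c,(240+a[0]-.5,yy),.085,True)[:2]);R.append(onz(c,(240+a[-1]+.5,yy),.085,True)[:2])
for q in(L,R):
    l=cv2.fitLine(np.array(q,np.float32),cv2.DIST_HUBER,0,.01,.01).ravel();print('block side',deg(l[:2])%180,l[2:])
E
python3 -c "
import cv2;a=cv2.imread('pics/wrist4.png')[15:330,250:390];cv2.imwrite('pics/c4.png',cv2.resize(a,None,fx=1.9,fy=1.9,interpolation=cv2.INTER_CUBIC))"
```

```text
[(np.float64(311.5), 268), (np.float64(325.5), 268), (np.float64(305.5), 270), (np.float64(329.5), 270), (np.float64(300.5), 272), (np.float64(335.5), 272), (np.float64(296.5), 274), (np.float64(339.5), 274), (np.float64(291.5), 276), (np.float64(343.5), 276), (np.float64(289.5), 278), (np.float64(367.5), 278), (np.float64(286.5), 280), (np.float64(367.5), 280), (np.float64(285.5), 282), (np.float64(367.5), 282), (np.float64(283.5), 284), (np.float64(367.5), 284), (np.float64(281.5), 286), (np.float64(367.5), 286), (np.float64(280.5), 288), (np.float64(367.5), 288), (np.float64(279.5), 290), (np.float64(367.5), 290), (np.float64(278.5), 292), (np.float64(367.5), 292), (np.float64(277.5), 294), (np.float64(358.5), 294), (np.float64(276.5), 296), (np.float64(359.5), 296), (np.float64(276.5), 298), (np.float64(359.5), 298), (np.float64(275.5), 300), (np.float64(360.5), 300), (np.float64(275.5), 302), (np.float64(360.5), 302), (np.float64(275.5), 304), (np.float64(361.5), 304), (np.float64(275.5), 306), (np.float64(361.5), 306), (np.float64(274.5), 308), (np.float64(361.5), 308), (np.float64(274.5), 310), (np.float64(361.5), 310), (np.float64(275.5), 312), (np.float64(361.5), 312), (np.float64(275.5), 314), (np.float64(360.5), 314), (np.float64(275.5), 316), (np.float64(360.5), 316)]
cell [0.469772   0.18024136 0.0194635 ] 0.006518145319987904Traceback (most recent call last):
  File "<stdin>", line 18, in <module>
  File "<stdin>", line 14, in red
    return _wrapfunc(a, 'argmax', axis=axis, out=out, **kwds)
    return bound(*args, **kwds)
ValueError: attempt to get argmax of an empty sequence
```

View pics/c4.png

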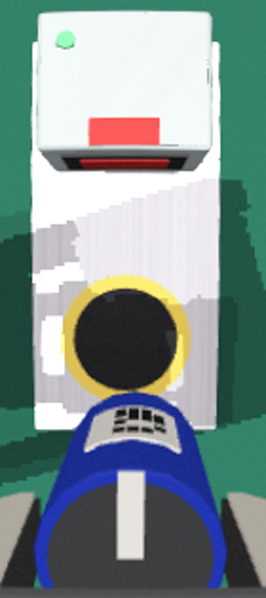

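```bash
python3 - <<'E'
from st import *
c=ld('wrist4');f=c['frame'].astype(int)
def red(c,box):
    f=c['frame'].astype(int);x0,y0,x1,y1=box;m=(f[...,0]>190)&(f[...,1]<140)&(f[...,2]<140);k=np.zeros(m.shape,np.uint8);k[y0:y1,x0:x1]=m[y0:y1,x0:x1]
    ys,xs=np.nonzero(k);return xs.mean(),ys.mean()
pad=np.array([.4672,.2072]);T=ld('top0')
for cc,b,fi in((c,(270,70,365,92),True),(T,(150,220,168,270),False)):
    m=red(cc,b);p=onz(cc,m,.085,fi);print(m,p,'pad->mark',deg(p[:2]-pad))
w=f.min(2);L=[];R=[]
for yy in range(40,88):
    a=np.nonzero(w[yy,240:390]>165)[0]; L.append(onz(c,(240+a[0]-.5,yy),.085,True)[:2]);R.append(onz(c,(240+a[-1]+.5,yy),.085,True)[:2])
for q in(L,R):
    l=cv2.fitLine(np.array(q,np.float32),cv2.DIST_HUBER,0,.01,.01).ravel();print('block side',deg(l[:2])%180,l[2:])
F=[]
for xx in range(275,357):
    col=f[70:110,xx,1]; i=np.nonzero((col[:-1]>=120)&(col[1:]<120)&(f[70:109,xx,0]<225))[0]
    if len(i):F.append(onz(c,(xx,70+i[-1]+.5),.085,True)[:2])
l=cv2.fitLine(np.array(F,np.float32),cv2.DIST_HUBER,0,.01,.01).ravel();print('front edge',len(F),(deg(l[:2])+90)%180)
E
python3 go.py .4669 .2087 .056 89.3
```

```text
(np.float64(314.9365384615385), np.float64(83.55576923076923)) [0.46863317 0.30557764 0.085     ] pad->mark 89.16537275800164
(np.float64(161.56842105263158), np.float64(243.9578947368421)) [0.46846961 0.30436517 0.085     ] pad->mark 89.25138701328704
block side 89.882645 [0.4295738  0.32353118]
block side 89.2591 [0.50972015 0.32652277]
front edge 82 89.515816
t 7.0 [0.4695 0.1819 0.1887] xyaw 89.23 tilt 0.01 F [-0.1  0.3 -2.6] open 0.0453
shift [ 0.268 -0.03   1.327] turn [ 0.      0.     -0.0004]
```

The reader's axis from several edges is 89.2–89.5°. The cell in the hand is about 89°, offset -1.5 mm along tool x. I'm moving above the pad, then going down.

>>> move_arm(series=[[0.14,-0.015,0,0,0,0,-1],[0.27,-0.03,0,0,0,0,-1],[0.27,-0.03,0,0,0,0,-1],[0.27,-0.03,0.2,0,0,0,-1],[0.27,-0.03,0.5,0,0,0,-1],[0.27,-0.03,0.8,0,0,0,-1],[0.27,-0.03,0.95,0,0,0,-1],[0.27,-0.03,0.95,0,0,0,-1]])

```text
t: 7.8
tool_pos: [0.4645, 0.2094, 0.0911]
orientation: [-2.233, -2.207, 0.007]
force: [0.3, 0.2, -3.6]
opening: 0.0454
```

>>> move_arm(series=[[0,0,0.1,0,0,0,-1],[0,0,0.2,0,0,0,-1],[0,0,0.26,0,0,0,-1],[0,0,0.3,0,0,0,-1],[0,0,0.3,0,0,0,-1],[0,0,0.3,0,0,0,-1],[0,0,0.3,0,0,0,-1]])

```text
t: 8.5
tool_pos: [0.467, 0.2101, 0.0642]
orientation: [2.234, 2.208, 0.001]
force: [-0.4, 0.0, -2.6]
opening: 0.0452
```

```bash
python3 go.py .4669 .2087 .0568 89.3
python3 - <<'E'
from st import *
c=cap('wrist','wrist5.png');cap('scene','scene5.png')
import cv2
a=cv2.imread('pics/scene5.png')[210:370,340:520];cv2.imwrite('pics/c5.png',cv2.resize(a,None,fx=3.5,fy=3.5,interpolation=cv2.INTER_CUBIC))
E
```

```text
t 8.5 [0.467  0.2101 0.0642] xyaw 89.32 tilt 0.05 F [-0.4  0.  -2.6] open 0.0452
shift [-0.014 -0.001  0.074] turn [ 0.0003 -0.0001  0.0001]
```

View pics/c5.png

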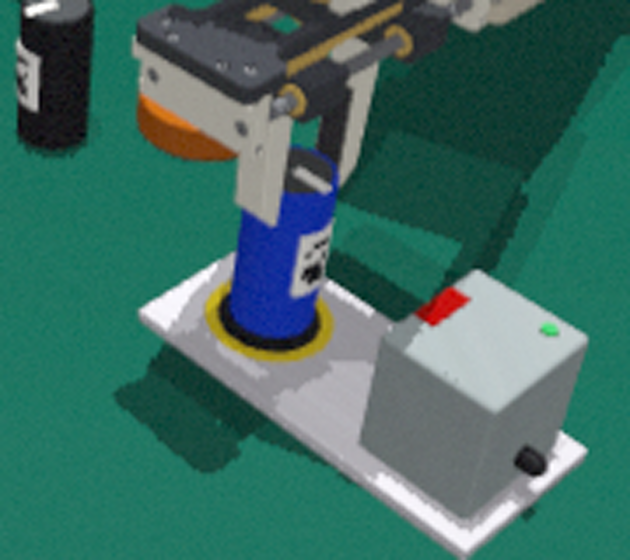

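View pics/wrist5.png

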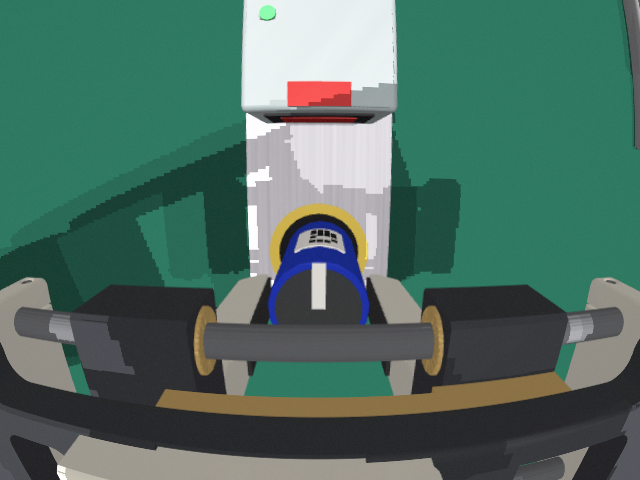

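Crop c5 and wrist5 show the cell about 7 mm above the pad, centred in the yellow rim (pad at (318,245) in the wrist view), with its patch facing the window. I'm lowering slowly.

>>> move_arm(series=[[-0.014,0,0.02,0,0,0,-1],[-0.014,0,0.035,0,0,0,-1],[-0.014,0,0.045,0,0,0,-1],[-0.014,0,0.055,0,0,0,-1],[-0.014,0,0.06,0,0,0,-1],[-0.014,0,0.06,0,0,0,-1],[-0.014,0,0.06,0,0,0,-1]])

```text
t: 9.3
tool_pos: [0.4666, 0.2086, 0.0578]
orientation: [-2.235, -2.208, -0.0]
force: [-0.0, -0.2, -2.7]
opening: 0.0455
```

```bash
python3 go.py .4669 .2087 .0568 89.3
```

```text
t 9.3 [0.4666 0.2086 0.0578] xyaw 89.32 tilt 0.0 F [-0.  -0.2 -2.7] open 0.0455
shift [0.001 0.003 0.01 ] turn [ 0.     -0.      0.0001]
```

Still hanging (-2.7 N), so I'm feeling for contact in half-millimetre steps.

>>> move_arm(series=[[0,0,0.005,0,0,0,-1],[0,0,0.005,0,0,0,-1],[0,0,0.005,0,0,0,-1]])

```text
t: 9.6
tool_pos: [0.4666, 0.2086, 0.0573]
orientation: [2.235, 2.208, 0.0]
force: [-0.7, -0.6, -4.0]
opening: 0.0455
```

>>> move_arm(series=[[0,0,0.005,0,0,0,-1],[0,0,0.005,0,0,0,-1],[0,0,0.005,0,0,0,-1]])

```text
t: 9.9
tool_pos: [0.4667, 0.2086, 0.0568]
orientation: [2.235, 2.208, 0.0]
force: [-0.1, -1.3, -2.8]
opening: 0.0455
```

>>> move_arm(series=[[0,0,0.005,0,0,0,-1],[0,0,0.005,0,0,0,-1],[0,0,0.005,0,0,0,-1]])

```text
t: 10.2
tool_pos: [0.4668, 0.2087, 0.0567]
orientation: [2.234, 2.208, 0.001]
force: [-0.9, 0.0, 3.1]
opening: 0.0455
```

>>> move_arm(series=[[0,0,0.004,0,0,0,-1],[0,0,0.004,0,0,0,-1],[0,0,0.004,0,0,0,-1]])

```text
t: 10.5
tool_pos: [0.4669, 0.2088, 0.0566]
orientation: [2.234, 2.208, 0.001]
force: [-2.3, -0.9, 6.6]
opening: 0.0453
```

Contact: the force went from -3 to +6.6 N at the expected height. I'm letting go.

>>> move_arm(series=[[0,0,0,0,0,0,-1],[0,0,0,0,0,0,-1]], squeeze=5)

```text
t: 10.7
tool_pos: [0.4674, 0.2087, 0.0564]
orientation: [2.234, 2.208, 0.002]
force: [1.1, 0.0, 5.0]
opening: 0.0456
```

>>> move_arm(series=[[0,0,0,0,0,0,0.1],[0,0,0,0,0,0,0.3],[0,0,0,0,0,0,0.6],[0,0,0,0,0,0,0.8],[0,0,0,0,0,0,0.8],[0,0,0,0,0,0,0.8]])

```text
t: 11.3
tool_pos: [0.4665, 0.2085, 0.0557]
orientation: [-2.235, -2.208, 0.0]
force: [0.0, -0.6, 0.1]
opening: 0.083
```

>>> move_arm(series=[[0,0,-0.1,0,0,0,0.8],[0,0,-0.3,0,0,0,0.8],[0,0,-0.6,0,0,0,0.8],[0,0,-0.9,0,0,0,0.8],[0,0,-1,0,0,0,0.8],[0,0,-1,0,0,0,0.8]])

```text
t: 11.9
tool_pos: [0.4681, 0.2091, 0.1582]
orientation: [2.233, 2.207, 0.006]
force: [-0.0, 0.1, -0.7]
opening: 0.0837
```

>>> move_arm(series=[[-0.3,0,-0.3,0,0,0,0.8],[-0.7,0,-0.5,0,0,0,0.8],[-0.9,0,-0.5,0,0,0,0.8],[-0.9,0,-0.5,0,0,0,0.8],[-0.9,0,-0.5,0,0,0,0.8]])

```text
t: 12.4
tool_pos: [0.4648, 0.1184, 0.2042]
orientation: [-2.235, -2.206, 0.003]
force: [-0.0, 0.8, 0.1]
opening: 0.0838
```

```bash
python3 go.py .4669 .2087 .2 89.3
python3 - <<'E'
from st import *
c=cap('wrist','wrist6.png');cap('scene','scene6.png')
print(proj(c,(.4672,.2072,.103),True))
a=cv2.imread('pics/scene6.png')[190:370,240:520];cv2.imwrite('pics/c6.png',cv2.resize(a,None,fx=2.6,fy=2.6,interpolation=cv2.INTER_CUBIC))
E
```

```text
t 12.4 [0.4648 0.1184 0.2042] xyaw 89.25 tilt 0.14 F [-0.   0.8  0.1] open 0.0838
shift [0.903 0.009 0.042] turn [-0.0008 -0.     -0.0003]
(np.float64(319.857060698926), np.float64(125.80428924235488))
```

View pics/c6.png

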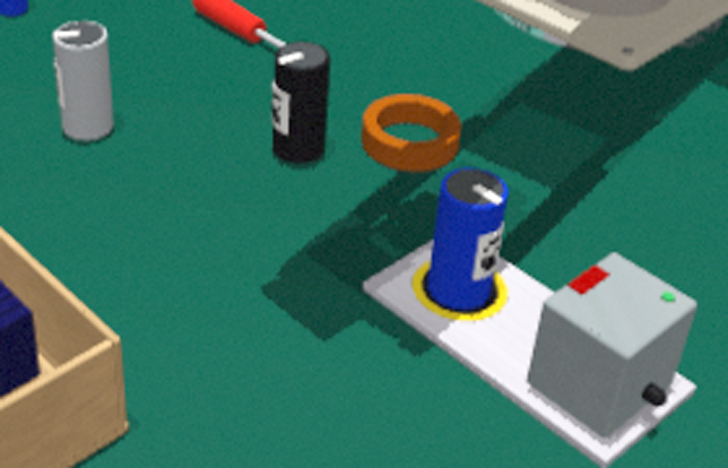

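View pics/wrist6.png

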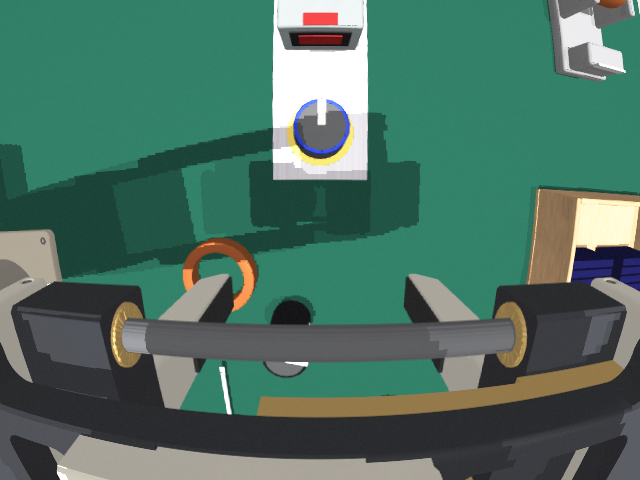

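The cell stands free on the pad with its top at (321,126) in wrist6 and its stripe pointing at the window; the black and grey cells still stand. Here is the final measurement.

```bash
python3 - <<'E'
from st import *
c=ld('wrist6');f=c['frame'].astype(int)
# rim: blue or grey/white inside; segment via blue rim hull
m=(f[...,2]>f[...,1]+50)&(f[...,2]>f[...,0]+50);k=np.zeros(m.shape,np.uint8);k[95:160,288:356]=m[95:160,288:356]
h=cv2.convexHull(np.argwhere(k)[:,::-1].astype(np.int32))[:,0];print(cv2.fitEllipse(h))
Q=np.array([onz(c,p,.103,True)[:2] for p in h]);A=np.c_[2*Q,np.ones(len(Q))];s=np.linalg.lstsq(A,(Q**2).sum(1),rcond=None)[0];o=s[:2];print('cell',o,np.sqrt(s[2]+o@o),'off pad mm',(o-[.4672,.2072])*1e3)
ys,xs=np.nonzero(f.min(2)>170);q=(ys>102)&(ys<126)&(xs>312)&(xs<332)
P=np.array([onz(c,(a,b),.103,True)[:2] for a,b in zip(xs[q],ys[q])]);u=np.linalg.svd(P-P.mean(0))[2][0];u*=np.sign(u[1]);print('stripe',deg(u),deg(P.mean(0)-o),len(P))
S=ld('scene6');S0=ld('scene0')
d=np.abs(S['frame'].astype(int)-S0['frame'].astype(int)).max(2)
print('scene change at grey',np.mean(d[195:245,260:286]>60),'black',np.mean(d[205:253,343:368]>60))
E
python3 -c "
import cv2;a=cv2.imread('pics/wrist6.png')[0:190,260:380];cv2.imwrite('pics/c7.png',cv2.resize(a,None,fx=3,fy=3,interpolation=cv2.INTER_CUBIC))"
```

```text
((321.10968017578125, 126.07008361816406), (55.52088928222656, 56.33389663696289), 76.121337890625)
cell [0.468214   0.20709904] 0.022508932043881897 off pad mm [ 1.01399526 -0.10096231]
stripe 87.68670616702848 88.32302594207692 199
scene change at grey 0.03461538461538462 black 0.0
```

View pics/c7.png

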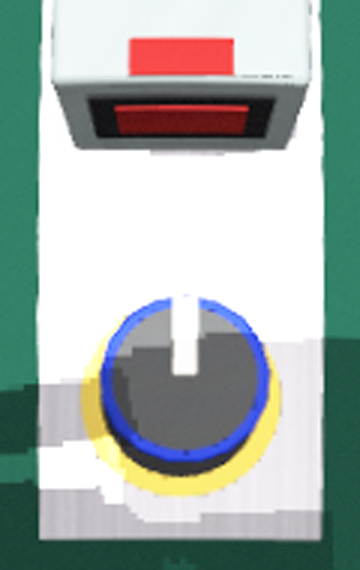

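The cell is within about 1 mm of the pad centre and about 1° of the reader's axis. The 3% change at the grey cell is the removed blue cell that stood behind it. I'm handing in.

```bash
python3 -c "
from plant import *
print(read_state()['t']);print(close_job())"
```

```text
12.5
the job is handed in; nothing more can be done
None
```

The blue cell now stands upright on the reader's pad with its code patch facing the red window. I let go, backed the gripper away, and handed the job in at 12.5 s; the hand-in gives no verdict.

- **Which cell:** I took the middle-sized of the three blue cells, measured at about 46–48 mm across and 92–97 mm tall. I turned it about 60° counter-clockwise.
- **Setting down:** I lowered it in half-millimetre steps. Contact showed as the force going from about -3 N to +6.6 N, at the expected height. Then I released it.
- **Position:** In the last wrist picture it is about 1 mm from the pad centre.
- **Facing:** The stripe read 87.7–88.3° against about 89.3° for the reader, so it may be about 1–1.5° off square. The tool's own yaw at release was 89.3°, so part of that may be measurement error.
- **Bystanders:** The black and grey cells look untouched in the scene camera. About 3% of the pixels around the grey cell changed, probably because the blue cell behind it is gone.
- **Disagreements:** An early plate-edge measurement in the wrist view gave the reader's axis as 87.8–89.0°. I set it aside because the top camera's plate edges, the reader's red mark and most of the block's edges agreed on 89.2–89.5°; one block side read 89.9°.

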